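# Take the tin out of the keepsake box and close the box

### The job

Someone has left a red tin of varnish standing in the red-brown wooden box, so its lid cannot go on. Lift the tin out, keeping it upright, and stand it wholly on the green board; then put the red-brown lid with the brass bar on the red-brown box so that it is fully seated. Set both down gently, without dropping them.

Things in the scene. Friction and masses are not known exactly. Their poses are not given: they have to be found in the camera images.
- box: Open red-brown wooden box, loose on the table, 0.9 kg, outside 170 (its x) by 130 (its y) by 55 high, walls and floor 8 mm thick, so the opening is 154 by 114 mm. Origin: centre of its underside; z up. A pale box nearby is not part of the job.
- tin: Closed steel tin with a red and white band, a plain upright cylinder 52 mm in diameter and 90 mm high, about 0.25 to 0.5 kg. Origin: centre of its underside; z up. It starts standing on the inner floor of the red-brown box, its top 43 mm above the box's rim. A like tin with a blue band is not part of the job.
- lid: Red-brown lid, 0.35 kg, right way up: plate 170 (x) by 130 (y), 8 to 18 mm above the origin; under it a centred cleat 134 by 94 by 8 that enters the box's opening with 10 mm play per side, the plate lying on the rim; on top a centred brass grip bar 70 (x) by 20 (y), 18 to 54 mm above the origin. Origin: centre of the cleat's underside, 47 mm above the box's when seated. Fits either way round.
- tin_board: Flat square green board 170 by 170 by 8 mm thick, fixed on the table and empty at the start. Origin: centre of its underside; the top is 8 mm above it.

How it is judged:
By the outcome, as a careful person would: the job done as asked, in the order asked, and still so for the second after the job is handed in, with the robot touching nothing.
It also fails if it takes over 62 s, if anything falls off the work surface, if the arm or the gripper's body presses on something with over 40 N, if the wrist force passes 120 N, or if a joint passes its speed limit or range.

### The arm

A 6-joint arm with a two-finger parallel gripper is mounted at the origin on the work surface. World frame = base frame: x ahead of the robot, y to its left, z up, the work surface at z = 0. Lengths are in mm, angles in rad, forces in N, time in s.
With the tool pointing down it reaches from about 400 to 925 mm from the base axis. Payload 12.5 kg.
Tool frame: the origin (TCP) lies on the front face of the gripper's body, between the roots of the fingers; the fingertips stand 78 mm ahead of it and the grasp point (between the pads) lies 59 mm ahead of it (env.nose_length is the distance from the TCP to the fingertips, in mm); z points along the fingers, y is the line along which they close (so a half turn about z gives the same grasp; the last joint's range is limited). The gripper opens to 95 mm and grips with 3 to 60 N. Pads are 20 mm wide; open, the fingers measure 119 mm over their backs; the gripper's body (75 mm by 180 mm) begins 59 mm behind the grasp point.
Start: joints at [-1.406, 0.491, 1.559, -0, 1.092, -0.106], TCP at [167.21, -602.228, 292.261] pointing down, gripper open.
Joint ranges: [-3.1, 3.1], [-0.84, 2.19], [0.05, 2.79], [-1.13, 4.28], [0.06, 2.93], [-2.69, 2.69]. Speed limits (rad/s): [2.22, 2.22, 2.79, 3.14, 3.14, 3.14].

### API

Orientations are given as [roll, pitch, yaw] about the fixed x, y, z axes, in that order (R = Rz(yaw) Ry(pitch) Rx(roll)).
In Python, from cell import env gives the robot as it stands.
- The arm moves only by the tool jog_arm, never from a script. Its argument "motion" is a list of rows, each a list of 7 numbers: the turn, a rotation vector about the tool's x, y, z in degrees, then the shift along the tool's x, y, z in mm, then the finger opening in mm, from 0 to 95.1. In form: [[wx, wy, wz, x, y, z, hand], ...]. A call has 1 to 10 rows; each row shifts and turns the commanded pose from where the row before left it, along the tool's axes as they then stand; what a row does not reach is not made up. A row lasts 1/8 s, in which the tool goes at most 62.5 mm and 10.7 degrees, less where a joint would pass 70% of its speed; a pose out of reach is approached as far as the arm can. A call is refused whole if a number of a shift passes 62.5 or a number of a turn 10.7, either way. A call with a gripper value outside its range is refused whole. The fingers move at their own pace and stop on an object; the grip force is fixed at half the most. Time passes only in rows, so rows that do not move let the fingers close. It gives the time, the measured TCP pose, the force, the opening and the grip force at its end, in the units of the state.
- env.state(): the state, without advancing time (a new reading comes with each control period).
- env.read_camera(name): name is "scene" or "top" or "wrist"; returns a dict with "color" (480x640x3 uint8, red, green, blue), "z_map" (480x640 float32, mm along the optical axis (not along the pixel's ray), 0 where there is no reading), "camera_matrix" (3x3 intrinsics, pixels), "k1" (the pictures are not rectified: a ray, as slopes to the right and down, at radius r is drawn at 1 + k1 r^2 times it, then the intrinsics apply), "world_to_cam" (4x4, takes a point from world to camera coordinates). Camera axes: x right, y up, looking along -z (the intrinsics and any distortion apply to the point x, -y, -z); pixel columns grow to the right and rows downward; lengths in mm; the calibration is good to about 2 mm. A picture is of the moment at which its call begins.
- env.job_done(): hands the job in; it is judged then, once.
Trained networks look in the newest picture that a camera, given by its name, has taken for a name from the list of things; names that differ only in an ending like _2 or _b are one class to them, and where a whole thing is asked for, a point or a joint stands for the part that bears it (a point fixed in the world has none). Each returns a list of dicts, best first, with "score" (0 to 1); they miss things now and then, are a little off and sometimes report something else, mostly with a low value. They report only what shows in the picture. A call takes as long as a camera call.
- env.recognise(camera, thing): "location" ([column, row] in pixels, amid what is visible of it).
The state is a dict: "t": time; "joints": joint angles; "qvel": joint speeds; "tau": joint torques, N m; "eef_pos": TCP position; "tcp_rot": TCP orientation; "ft_force": force on the tool from outside, world axes, zero at the start; "moment": the same for the moment, N m; "opening": opening from 0.0 (shut) to 1.0 (fully open); "grip_force": force on a finger pad.
Only numpy, scipy, OpenCV 4.12 (cv2) and the standard library are available. Lean on these libraries where they do the work, as an engineer would, in place of code of your own. Each camera call takes 0.05 s, during which the arm holds its last target. There are 200 camera calls.

## Working session

There is one attempt and no reset: what is moved stays moved. The work goes in short steps, Python scripts to look and compute and a tool call to move; the robot and the scene stay as the last step left them, time stands still between calls to the robot, and variables do not carry over. Pictures are saved under pics/ and viewed, at most 10 in all, crops included, and the job is handed in when it is done.

Besides the shell and the picture viewer there is one more tool, called after "Request:" by a JSON object that holds its "name" and its "arguments". jog_arm: Moves the arm, as the interface text tells. Its arguments: {"type":"object","properties":{"motion":{"type":"array"}},"required":["motion"]}

```bash
mkdir -p pics; cat > h.py <<'E'
import numpy as np, cv2
from cell import env
def cam(n):
    return env.read_camera(n)
def cloud(c):
    K=np.array(c["camera_matrix"],float);z=c["z_map"];H,W=z.shape
    u,v=np.meshgrid(np.arange(W),np.arange(H))
    p=np.stack([u,v],-1).reshape(-1,1,2).astype(np.float64)
    n=cv2.undistortPoints(p,K,np.array([c["k1"],0,0,0,0.])).reshape(H,W,2)
    P=np.stack([n[...,0]*z,-n[...,1]*z,-z,np.ones_like(z)],-1)
    P=(P@np.linalg.inv(np.array(c["world_to_cam"])).T)[...,:3]
    P[z<=0]=np.nan
    return P
def save(c,n): cv2.imwrite("pics/"+n,c["color"][...,::-1])
E
python3 - <<'E'
from h import *
s=env.state();print(s)
for n in ["top","scene"]:
    c=cam(n);save(c,n+"0.png");P=cloud(c);np.save(n+"0.npy",P);
    for t in ["box","tin","lid","tin_board"]:
        for d in env.recognise(n,t)[:3]:
            u,v=map(int,np.round(d["location"]));print(n,t,round(d["score"],2),u,v,P[v,u].round())
E
```

```text
{'t': 0.0, 'joints': array([-1.40559571e+00,  4.91575874e-01,  1.55948642e+00,  3.41864271e-05,
        1.09169305e+00, -1.05609304e-01]), 'qvel': array([ 9.07662292e-04,  4.91215134e-04,  8.70439323e-04, -1.77344179e-03,
        2.50061577e-05, -3.92257596e-04]), 'tau': array([-3.54926669e-05, -6.12634206e+01, -2.58174795e+01,  6.91998540e-02,
        4.82357258e-02, -8.87589317e-05]), 'eef_pos': array([ 167.18885476, -602.04693764,  291.63883094]), 'tcp_rot': array([-3.14043964e+00, -1.52712447e-04,  2.70794052e-01]), 'ft_force': array([0.19361673, 0.61872818, 0.86908217]), 'moment': array([-0.00275671,  0.02726627,  0.04706081]), 'grip_force': 0.0, 'opening': 0.9977501833992312}
top box 0.68 485 236 [ 503. -339.    8.]
top tin 0.77 482 255 [ 463. -302.   98.]
top lid 0.61 300 182 [598.  24.  54.]
top tin_board 0.75 154 242 [483. 311.   8.]
scene box 0.72 191 198 [ 540. -284.   49.]
scene tin 0.97 208 176 [ 477. -296.   72.]
scene lid 0.84 282 289 [631.  39.  20.]
scene tin_board 0.87 467 316 [493. 315.   6.]
```

View pics/top0.png

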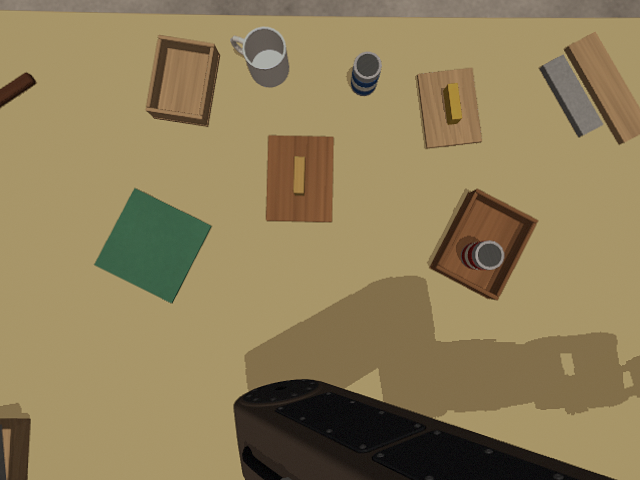

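View pics/scene0.png

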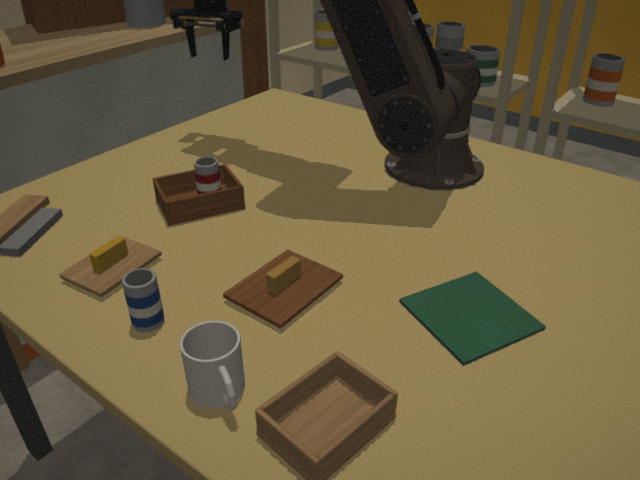

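The top view shows the red tin at (487,255) in the red-brown box (484,244), the red-brown lid with its bar at (300,178), and the green board at (154,245). The pale lid (449,107) and the pale box (184,80) are separate. Next I fit the geometry.

```bash
python3 - <<'E'
from h import *
P=np.load("top0.npy")
def sel(c,r,z0,z1):
    m=(np.hypot(P[...,0]-c[0],P[...,1]-c[1])<r)&(P[...,2]>z0)&(P[...,2]<z1)
    return P[m]
for n,c,r,z0,z1 in [("tin",(463,-302),60,88,110),("rim",(490,-300),125,50,62),("lid",(598,24),120,12,26),("bar",(598,24),60,45,62),("board",(483,311),135,4.5,14)]:
    q=sel(c,r,z0,z1)
    (cx,cy),sz,a=cv2.minAreaRect(q[:,:2].astype(np.float32))
    b=cv2.boxPoints(((cx,cy),sz,a))
    print(n,len(q),round(cx,1),round(cy,1),np.round(sz,1),round(a,1),"z",np.median(q[:,2]).round(1),b.round().tolist(), q[:,:2].mean(0).round(1))
E
```

```text
tin 695 462.9 -314.9 [50.6 50.6] 69.2 z 98.7 [[430.0, -330.0], [478.0, -348.0], [496.0, -300.0], [448.0, -282.0]] [ 463.  -313.2]
rim 1458 485.5 -326.6 [131.3 171.6] 62.9 z 54.7 [[379.0, -346.0], [532.0, -424.0], [592.0, -307.0], [439.0, -229.0]] [ 484.5 -325.7]
lid 5303 612.3 26.2 [130.2 172.3] 89.5 z 18.3 [[526.0, -38.0], [698.0, -40.0], [699.0, 91.0], [527.0, 92.0]] [610.8  25.9]
bar 399 611.1 26.1 [70.2 19.3] 0.9 z 54.2 [[576.0, 35.0], [576.0, 16.0], [646.0, 17.0], [646.0, 36.0]] [610.3  25.9]
board 7549 487.3 315.3 [248.4 239.2] 2.6 z 8.5 [[358.0, 429.0], [369.0, 190.0], [617.0, 201.0], [606.0, 440.0]] [477.3 313.6]
```

Request:
{"name": "jog_arm", "arguments": {"motion": [[0,0,7.75,0,0,0,95],[0,0,7.75,0,0,0,95],[0,0,0,37,-36,0,95],[0,0,0,37,-36,0,95],[0,0,0,37,-36,0,95],[0,0,0,37,-36,0,95],[0,0,0,37,-36,0,95],[0,0,0,37,-36,0,95],[0,0,0,37,-36,0,95],[0,0,0,37,-36,0,95]]}}

```text
t: 1.75
eef_pos: [464.2, -312.9, 292.4]
tcp_rot: [3.141, -0.0, 0.0]
ft_force: [0.6, -0.3, -0.7]
opening: 0.999
grip_force: 0.0
```

```bash
python3 - <<'E'
from h import *
c=cam("wrist");save(c,"w1.png");P=cloud(c)
for n,z0,z1 in [("tin",90,106),("rim",48,62)]:
    m=(P[...,2]>z0)&(P[...,2]<z1)&(np.hypot(P[...,0]-480,P[...,1]+320)<125)
    q=P[m]
    if len(q): print(n,len(q),cv2.minAreaRect(q[:,:2].astype(np.float32)),q.mean(0))
E
```

```text
tin 3835 ((464.5572509765625, -314.3210754394531), (50.738922119140625, 51.381778717041016), 48.85648727416992) [ 465.59210431 -314.2703368    97.9133506 ]
rim 7312 ((485.77386474609375, -325.7868347167969), (130.54153442382812, 170.95326232910156), 62.65488815307617) [ 492.17508654 -327.33882595   53.71619505]
```

View pics/w1.png

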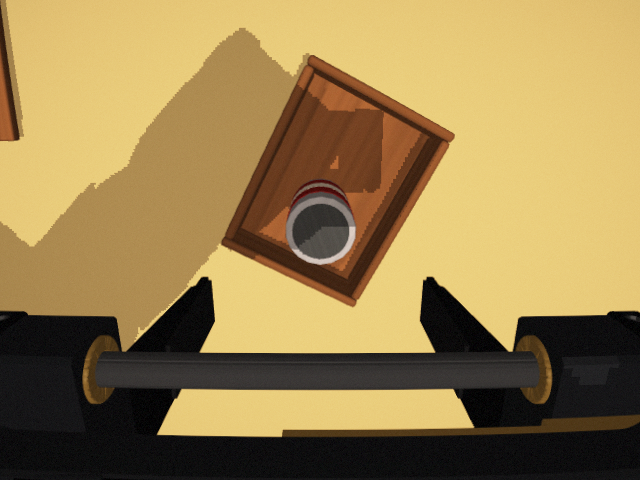

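The wrist picture shows the tin (321,230) centred between the fingers and free of the walls, with the box rim around it.

Request:
{"name": "jog_arm", "arguments": {"motion": [[0,0,0,0,1.5,30,95],[0,0,0,0,0,40,95],[0,0,0,0,0,40,95],[0,0,0,0,0,25,95],[0,0,0,0,0,17,95],[0,0,0,0,0,0,70],[0,0,0,0,0,0,45],[0,0,0,0,0,0,45],[0,0,0,0,0,0,45],[0,0,0,0,0,0,45]]}}

```text
t: 3.05
eef_pos: [463.2, -315.7, 140.6]
tcp_rot: [3.141, -0.0, 0.0]
ft_force: [-0.2, -0.3, 2.3]
opening: 0.542
grip_force: 30.0
```

Request:
{"name": "jog_arm", "arguments": {"motion": [[0,0,0,0,0,-4,45],[0,0,0,0,0,-8,45],[0,0,0,0,0,-15,45],[0,0,0,0,0,-20,45],[0,0,0,0,0,-25,45],[0,0,0,0,0,-25,45],[0,0,0,0,0,-13,45]]}}

```text
t: 3.92
eef_pos: [463.2, -315.7, 252.2]
tcp_rot: [3.14, -0.002, 0.0]
ft_force: [1.8, 0.5, -4.5]
opening: 0.543
grip_force: 30.0
```

Request:
{"name": "jog_arm", "arguments": {"motion": [[0,0,0,2,-10,0,45],[0,0,0,2,-20,0,45],[0,0,0,2,-30,0,45],[0,0,0,2,-40,0,45],[0,0,0,2,-40,0,45],[0,0,0,2,-40,0,45],[0,0,0,2,-40,0,45],[0,0,0,1,-40,0,45],[0,0,0,0,-40,0,45],[0,0,0,0,-40,0,45]]}}

```text
t: 5.18
eef_pos: [477.0, 26.7, 249.4]
tcp_rot: [-3.141, 0.002, 0.001]
ft_force: [-0.4, 0.4, -3.9]
opening: 0.549
grip_force: 30.0
```

Request:
{"name": "jog_arm", "arguments": {"motion": [[0,0,0,0,-40,0,45],[0,0,0,0,-40,0,45],[0,0,0,0,-40,0,45],[0,0,0,0,-40,0,45],[0,0,0,0,-40,0,45],[0,0,0,0,-40,0,45],[0,0,0,0,-25,0,45],[0,0,0,0,-15,0,45],[0,0,0,0,-8,0,45],[0,0,0,0,0,0,45]]}}

```text
t: 6.42
eef_pos: [477.7, 312.3, 249.9]
tcp_rot: [3.141, 0.0, 0.001]
ft_force: [-0.0, -0.4, -4.4]
opening: 0.545
grip_force: 30.0
```

```bash
python3 - <<'E'
from h import *
c=cam("scene");save(c,"s2.png");P=cloud(c);col=c["color"].astype(int)
P0=np.load("top0.npy");i=cv2.imread("pics/top0.png").astype(int)
g=(i[...,1]>i[...,2]+20)&(i[...,1]>i[...,0]+5)
q=P0[g];q=q[np.isfinite(q[:,0])];q=q[np.hypot(q[:,0]-480,q[:,1]-313)<140]
print("board",cv2.minAreaRect(q[:,:2].astype(np.float32)),np.median(q[:,2]))
m=(np.hypot(P[...,0]-478,P[...,1]-313)<40)&(P[...,2]>60)&(P[...,2]<230)
q=P[m];print("tin z", np.percentile(q[:,2],[0.5,2,5,50]))
for z in range(100,200,12):
    r=q[abs(q[:,2]-z)<6]
    if len(r): print(z,len(r),r.min(0).round(),r.max(0).round())
# red band rows
E
```

```text
board ((478.1243591308594, 314.2822265625), (172.01022338867188, 168.368408203125), 64.36223602294922) 8.540970474788992
tin z [117.29861512 120.0073504  124.53284933 184.51577947]
112 26 [475. 295. 116.] [506. 339. 118.]
124 218 [472. 291. 118.] [509. 340. 130.]
136 233 [471. 290. 130.] [509. 340. 142.]
148 248 [474. 291. 142.] [508. 341. 154.]
160 246 [475. 289. 154.] [508. 341. 166.]
172 280 [468. 284. 166.] [508. 344. 178.]
184 337 [470. 282. 178.] [508. 348. 190.]
196 355 [466. 281. 190.] [507. 349. 202.]
```

View pics/s2.png

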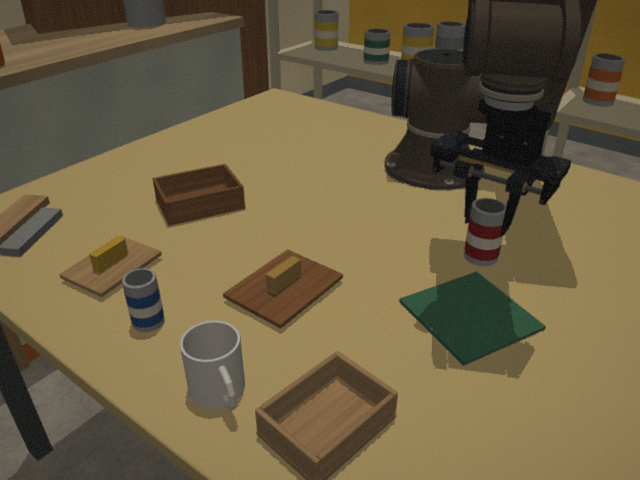

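The tin hangs upright at (486,232) over the board, the red-brown box is empty at (198,195), and the lid is untouched. I lower it now.

Request:
{"name": "jog_arm", "arguments": {"motion": [[0,0,0,0,0,20,45],[0,0,0,0,0,35,45],[0,0,0,0,0,30,45],[0,0,0,0,0,12,45],[0,0,0,0,0,6,45],[0,0,0,0,0,3,45],[0,0,0,0,0,1,45],[0,0,0,0,0,1,45],[0,0,0,0,0,0,45]]}}

```text
t: 7.6
eef_pos: [478.0, 312.4, 142.4]
tcp_rot: [-3.142, -0.0, 0.0]
ft_force: [-0.3, 0.6, -4.9]
opening: 0.544
grip_force: 30.0
```

Request:
{"name": "jog_arm", "arguments": {"motion": [[0,0,0,0,0,0.7,45],[0,0,0,0,0,0.7,45],[0,0,0,0,0,0.5,45],[0,0,0,0,0,0,45]]}}

```text
t: 8.1
eef_pos: [478.0, 312.4, 140.6]
tcp_rot: [-3.142, -0.0, 0.0]
ft_force: [-1.9, -0.6, 2.9]
opening: 0.545
grip_force: 30.0
```

Contact (the force changed sign). I release and retreat straight up.

Request:
{"name": "jog_arm", "arguments": {"motion": [[0,0,0,0,0,0,60],[0,0,0,0,0,0,80],[0,0,0,0,0,0,95],[0,0,0,0,0,0,95],[0,0,0,0,0,-20,95],[0,0,0,0,0,-40,95],[0,0,0,0,0,-40,95],[0,0,0,0,0,-20,95]]}}

```text
t: 9.1
eef_pos: [478.2, 312.5, 262.4]
tcp_rot: [-3.141, -0.002, 0.0]
ft_force: [-0.4, -0.6, -0.3]
opening: 0.999
grip_force: 0.0
```

Request:
{"name": "jog_arm", "arguments": {"motion": [[0,0,0,10,20,0,95],[0,0,0,17,37,0,95],[0,0,0,18,40,0,95],[0,0,0,18,40,0,95],[0,0,0,18,40,0,95],[0,0,0,18,40,0,95],[0,0,0,17,37,0,95],[0,0,0,12,22,0,95],[0,0,0,5,10,0,95],[0,0,0,0,0,0,95]]}}

```text
t: 10.35
eef_pos: [611.0, 26.6, 260.2]
tcp_rot: [-3.142, 0.0, 0.0]
ft_force: [-0.1, -0.5, 0.4]
opening: 0.994
grip_force: 0.0
```

```bash
python3 - <<'E'
from h import *
print(env.state()["eef_pos"])
c=cam("wrist");save(c,"w3.png");P=cloud(c)
for n,z0,z1 in [("bar",47,60),("lid",12,26)]:
    m=(P[...,2]>z0)&(P[...,2]<z1)&(np.hypot(P[...,0]-611,P[...,1]-26)<115)
    q=P[m]
    if len(q): print(n,len(q),cv2.minAreaRect(q[:,:2].astype(np.float32)),q.mean(0))
c=cam("top");save(c,"t3.png");P=cloud(c)
for n,x,y,r,z0,z1 in [("tin",478,313,60,88,106),("rim",485,-326,115,49,62)]:
    m=(P[...,2]>z0)&(P[...,2]<z1)&(np.hypot(P[...,0]-x,P[...,1]-y)<r)
    q=P[m]
    if len(q): print(n,len(q),cv2.minAreaRect(q[:,:2].astype(np.float32)),q.mean(0))
E
```

```text
[610.99046896  26.61741648 260.15215991]
bar 2353 ((613.1641235351562, 27.492000579833984), (19.486696243286133, 69.80904388427734), 89.38449096679688) [614.62194169  27.655721    53.38064466]
lid 27741 ((612.816650390625, 27.187774658203125), (130.29612731933594, 169.8836669921875), 89.52519226074219) [620.08987408  27.34963318  17.50363471]
tin 644 ((478.93536376953125, 314.1750793457031), (46.17380905151367, 50.50900650024414), 59.047271728515625) [478.39443191 312.22586453  98.87182105]
rim 1445 ((485.17095947265625, -326.91143798828125), (131.66177368164062, 172.34292602539062), 63.31047821044922) [ 485.94157257 -327.71589396   54.34473502]
```

View pics/t3.png

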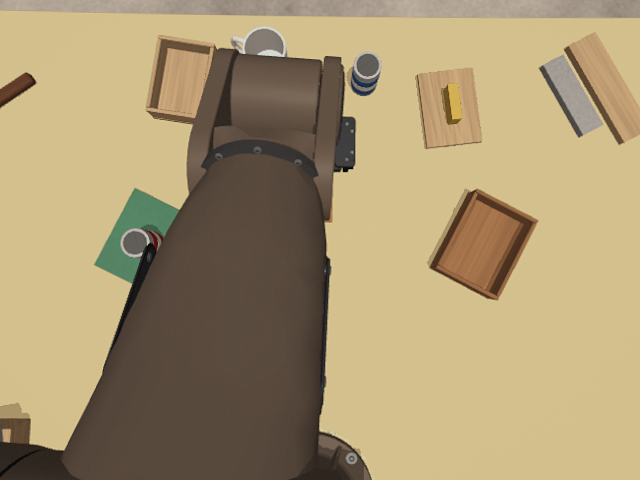

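The tin stands upright on the board (135,242), and the box is empty and unmoved. Now I grasp the bar.

Request:
{"name": "jog_arm", "arguments": {"motion": [[0,0,0.5,1.5,0,25,95],[0,0,0,0,0,45,95],[0,0,0,0,0,45,95],[0,0,0,0,0,30,95],[0,0,0,0,0,15,70],[0,0,0,0,0,0,40],[0,0,0,0,0,0,12],[0,0,0,0,0,0,12],[0,0,0,0,0,0,12],[0,0,0,0,0,0,12]]}}

```text
t: 11.7
eef_pos: [612.6, 26.3, 100.7]
tcp_rot: [3.141, -0.001, -0.009]
ft_force: [0.3, -0.7, -0.9]
opening: 0.425
grip_force: 0.0
```

Request:
{"name": "jog_arm", "arguments": {"motion": [[0,0,0,0,0,0,12],[0,0,0,0,0,0,12],[0,0,0,0,0,0,12],[0,0,0,0,0,0,12],[0,0,0,0,0,0,12]]}}

```text
t: 12.32
eef_pos: [612.5, 26.4, 100.3]
tcp_rot: [3.142, 0.0, -0.008]
ft_force: [-0.3, 0.6, -0.0]
opening: 0.209
grip_force: 30.0
```

Request:
{"name": "jog_arm", "arguments": {"motion": [[0,0,0,0,0,-4,12],[0,0,0,0,0,-8,12],[0,0,0,0,0,-18,12],[0,0,0,0,0,-25,12],[0,0,0,0,0,-25,12],[0,0,0,0,0,-20,12],[0,0,0,0,0,-10,12],[0,0,0,0,0,0,12]]}}

```text
t: 13.32
eef_pos: [612.6, 26.4, 211.2]
tcp_rot: [3.141, -0.001, -0.008]
ft_force: [0.1, -0.0, -3.2]
opening: 0.209
grip_force: 30.0
```

Request:
{"name": "jog_arm", "arguments": {"motion": [[0,0,0,-5,15,0,12],[0,0,0,-10,30,0,12],[0,0,0,-15,42,0,12],[0,0,0,-16,45,0,12],[0,0,0,-16,45,0,12],[0,0,0,-16,45,0,12],[0,0,0,-16,45,0,12],[0,0,0,-15,42,0,12],[0,0,0,-10,30,0,12],[0,0,0,-5,15,0,12]]}}

```text
t: 14.58
eef_pos: [484.2, -328.3, 209.6]
tcp_rot: [-3.141, 0.001, -0.01]
ft_force: [0.2, 0.3, -2.6]
opening: 0.211
grip_force: 30.0
```

Request:
{"name": "jog_arm", "arguments": {"motion": [[0,0,3,0,0,0,12],[0,0,5,0,0,0,12],[0,0,6,0,0,0,12],[0,0,6,0,0,0,12],[0,0,4,0,0,0,12],[0,0,2.5,0,0,0,12],[0,0,0,0,0,0,12]]}}

```text
t: 15.45
eef_pos: [485.4, -326.2, 210.0]
tcp_rot: [-3.141, 0.001, -0.47]
ft_force: [0.8, -0.7, -3.8]
opening: 0.21
grip_force: 30.0
```

```bash
python3 - <<'E'
from h import *
s=env.state();print(s["eef_pos"],np.degrees(s["tcp_rot"]),s["ft_force"],s["opening"])
c=cam("wrist");save(c,"w4.png");P=cloud(c)
q=P[(np.hypot(P[...,0]-485,P[...,1]+326)<150)]
print(np.histogram(q[:,2],bins=range(-5,215,5)))
for n,z0,z1 in [("lid",118,138)]:
    m=(P[...,2]>z0)&(P[...,2]<z1)&(np.hypot(P[...,0]-485,P[...,1]+326)<115)
    q=P[m]
    if len(q): print(n,len(q),cv2.minAreaRect(q[:,:2].astype(np.float32)),q.mean(0)); A=np.c_[q[:,:2],np.ones(len(q))];print("tilt",np.linalg.lstsq(A,q[:,2],rcond=None)[0])
E
```

```text
[ 485.41994816 -326.16566251  209.95272705] [-1.79989662e+02  4.55121687e-02 -2.69395969e+01] [ 0.83356626 -0.67294187 -3.7881457 ] 0.2101631833885492
(array([28679, 10231,     0,     0,     0,     0,     0,     0,     0,
           0,     0,     0,     0,     0,     0,     0,     0,     0,
           0,     0,     0,     0,     0,     0,     0,   158, 57023,
         165,   211,   259,   334,   364,   439,  6838,   363,   335,
         325,   289,   404,   173,   125,   161,   255]), array([ -5,   0,   5,  10,  15,  20,  25,  30,  35,  40,  45,  50,  55,
        60,  65,  70,  75,  80,  85,  90,  95, 100, 105, 110, 115, 120,
       125, 130, 135, 140, 145, 150, 155, 160, 165, 170, 175, 180, 185,
       190, 195, 200, 205, 210]))
lid 57474 ((488.88916015625, -327.06512451171875), (131.42343139648438, 163.26971435546875), 63.0139045715332) [ 521.85977493 -343.84398106  127.15349223]
tilt [-7.81353731e-04  1.71090398e-03  1.28149533e+02]
```

View pics/w4.png

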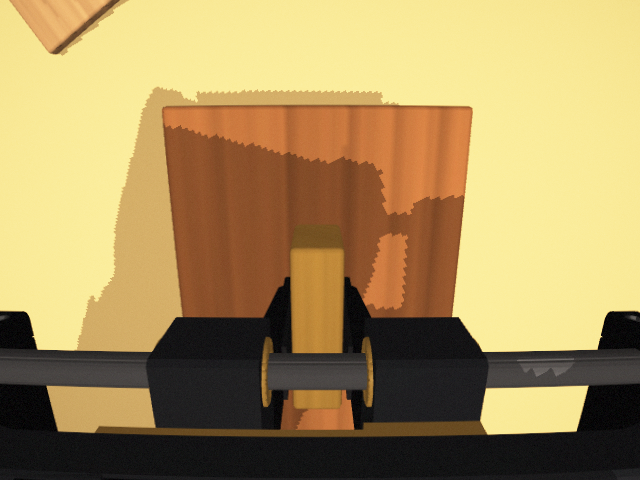

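The lid is held level and aligned with the box (-27°), far edge from (163,107) to (472,107). I lower it.

Request:
{"name": "jog_arm", "arguments": {"motion": [[0,0,0,0,0,12,12],[0,0,0,0,0,20,12],[0,0,0,0,0,12,12],[0,0,0,0,0,7,12],[0,0,0,0,0,5,12],[0,0,0,0,0,3,12],[0,0,0,0,0,1.5,12],[0,0,0,0,0,0.5,12],[0,0,0,0,0,0,12]]}}

```text
t: 16.62
eef_pos: [485.6, -326.6, 149.5]
tcp_rot: [3.141, -0.0, -0.471]
ft_force: [-0.5, -0.0, -3.3]
opening: 0.207
grip_force: 30.0
```

Request:
{"name": "jog_arm", "arguments": {"motion": [[0,0,0,0,0,0.8,12],[0,0,0,0,0,0.6,12],[0,0,0,0,0,0.5,12],[0,0,0,0,0,0.4,12],[0,0,0,0,0,0,12]]}}

```text
t: 17.25
eef_pos: [485.6, -326.6, 147.3]
tcp_rot: [3.141, -0.0, -0.471]
ft_force: [-1.6, 1.0, 1.2]
opening: 0.212
grip_force: 30.0
```

Request:
{"name": "jog_arm", "arguments": {"motion": [[0,0,0,0,0,0.3,12],[0,0,0,0,0,0,12]]}}

```text
t: 17.5
eef_pos: [485.6, -326.6, 147.3]
tcp_rot: [3.141, -0.0, -0.471]
ft_force: [-2.4, 1.8, 5.8]
opening: 0.209
grip_force: 30.0
```

Firm contact at the seated height. I release and go up.

Request:
{"name": "jog_arm", "arguments": {"motion": [[0,0,0,0,0,0,30],[0,0,0,0,0,0,45],[0,0,0,0,0,0,60],[0,0,0,0,0,0,60],[0,0,0,0,0,-15,60],[0,0,0,0,0,-35,60],[0,0,0,0,0,-40,60],[0,0,0,0,0,-40,60],[0,0,0,0,0,-20,60],[0,0,0,0,0,0,60]]}}

```text
t: 18.75
eef_pos: [485.7, -326.6, 298.9]
tcp_rot: [3.141, -0.004, -0.471]
ft_force: [1.0, 0.3, -0.1]
opening: 0.632
grip_force: 0.0
```

```bash
python3 - <<'E'
from h import *
c=cam("wrist");P=cloud(c)
m=(P[...,2]>55)&(P[...,2]<76)&(np.hypot(P[...,0]-485,P[...,1]+326)<115)
q=P[m];print(cv2.minAreaRect(q[:,:2].astype(np.float32)),np.percentile(q[:,2],[3,50,97]));A=np.c_[q[:,:2],np.ones(len(q))];print("tilt",np.linalg.lstsq(A,q[:,2],rcond=None)[0])
c=cam("scene");save(c,"s5.png")
E
```

```text
((486.0805969238281, -325.9312438964844), (130.33285522460938, 170.33473205566406), 63.01581954956055) [63.09884498 64.5270143  65.90391793]
tilt [5.27630942e-05 9.41507051e-04 6.48130383e+01]
```

View pics/s5.png

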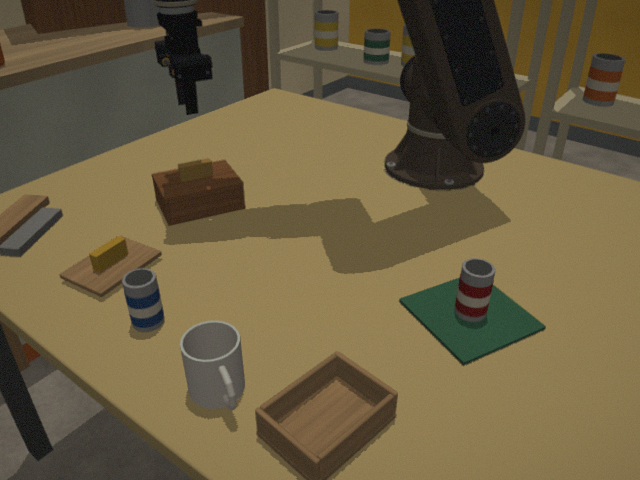

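The lid lies flat on the box (198,188), plate top at 65 mm as when seated. The tin stands on the board (474,290), and the robot is clear of everything.

```bash
python3 -c "
from cell import env
print(env.job_done())"
```

```text
the job is handed in; nothing more can be done
None
```

The red tin is standing upright near the middle of the green board, the red-brown lid is fully seated on its box, and the job was handed in at about 19 s; no verdict was shown.

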